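# Start the slide warmer

## Robot

A 6-joint arm with a two-finger parallel gripper is mounted at the origin on a cart in front of the work surface, level with it; the furniture and walls round the work are solid. World frame = base frame: x ahead of the robot, y to its left, z up, the work surface at z = 0. Lengths are in m, angles in degrees, forces in N, time in s.
With the tool pointing down it reaches from about 0.275 to 0.85 m from the base axis. Payload 19 kg.
Tool frame: the origin (TCP) lies on the front face of the gripper's body, between the roots of the fingers; the fingertips stand 73 mm ahead of it and the grasp point (between the pads) lies 54 mm ahead of it; z points along the fingers, y is the line along which they close (so a half turn about z gives the same grasp; the last joint's range is limited). The gripper opens to 85 mm and grips with 20 to 120 N. Pads are 22 mm wide; open, the fingers measure 114 mm over their backs; the gripper's body (76 mm by 85 mm) begins 54 mm behind the grasp point. The pads swing forward as they close: fully open they stand 13 mm farther back than shut.
Start: joints at [64.4, 8.623, 82.357, -0, 89.026, -7.678], TCP at [0.177, 0.547, 0.304] pointing down, gripper open.
Joint ranges: [-160.23, 160.23], [-39.13, 120.54], [6.94, 153.29], [-79.49, 259.48], [9.18, 160.14], [-161.06, 161.06]. Speed limits (degrees/s): [108.29, 108.29, 127.2, 172.46, 172.46, 172.46].

## Interface

Orientations are given as [roll, pitch, yaw] about the fixed x, y, z axes, in that order (R = Rz(yaw) Ry(pitch) Rx(roll)).
In Python, from station import env gives the robot as it stands.
- The arm moves only by the tool servo_tool, never from a script. Its argument "plan" is a list of rows, each a list of 2 entries, a list of its own where there are three numbers: the shift along the tool's x, y, z in m, then the turn, a rotation vector about the tool's x, y, z in rad. In form: [[[dx, dy, dz], [wx, wy, wz]], ...]. A call has 1 to 8 rows; each row is the pose to reach, as a shift and turn from the pose commanded when the call began, along the tool's axes at that moment; what a row does not reach only later rows make up. A row lasts 1/10 s, in which the tool goes at most 50 mm and 8.59 degrees, less where a joint would pass 70% of its speed; a pose out of reach is approached as far as the arm can. A call with a gripper value outside its range is refused whole. "fingers" is the gripper's target within -1 to 1 (fully open at 1, half-way at 0, shut at -1), set as the call begins (left out, the last holds). The fingers move at their own pace and stop on an object; "squeeze" is the grip in N (left out, the last holds). Time passes only in rows, so rows that repeat a pose let the fingers close. It gives the time, the measured TCP pose, the force, the opening and the grip force at its end, in the units of the state.
- env.read_state(): the state, without advancing time (a new reading comes with each control period).
- env.camera(name): name is "scene" or "top"; returns a dict with "color" (420x560x3 uint8, blue, green, red), "fx", "fy", "cx", "cy" (pixels), "D" ([k1, k2, p1, p2, k3] as OpenCV has them; the pictures are not rectified), "cam_to_world" (4x4, takes a point from camera to world coordinates). Camera axes: x right, y down, z forward; pixel columns grow to the right and rows downward; lengths in m; the calibration is good to about 2 mm. A picture is of the moment at which its call begins. There is no depth.
- env.hand_in(): hands the job in; it is judged then, once.
The state is a dict: "clock": time; "qpos": joint angles; "qd": joint speeds; "effort": joint torques, N m; "ee_pos": TCP position; "orientation": TCP orientation; "wrist_force": force on the tool from outside, world axes, zero at the start; "wrist_torque": the same for the moment, N m; "width": finger opening in m; "grip_force": force on a finger pad.
Only numpy, scipy, OpenCV 4.12 (cv2) and the standard library are available. Lean on these libraries where they do the work, as an engineer would, in place of code of your own. Each camera call takes 0.05 s, during which the arm holds its last target. There are 200 camera calls.

## Task

Start the slide warmer by pressing its controls with the fingertips, in this order: switch on the mains by pushing the raised far end of the wide rocker fully down, switch on the heater the same way with the narrow rocker, then press the round start key right down for a moment and let it spring back. Do not press the square stop key, leave both rockers on, and do not lift, carry or shift anything that stands on or around the warmer.

Things in the scene. Friction and masses are not known exactly. Their poses are not given: they have to be found in the camera images.
- warmer: slide warmer, white housing 180 (x) x 280 (y) x 40 mm, fixed to the desk; origin at the centre of its underside, x from its front to its back (away from the robot), y to its left, z up. Rear half: bare aluminium hot plate, top 46 mm above the desk. Front half: a row of four grey control modules 60 mm wide, 66 mm apart in y (at y = -99, -33, 33, 99 mm, x = -45 mm), in any order, their grey faces 46 mm above the desk
- mains_rocker (a joint): mains switch: the WIDE black rocker, cap 54 long (warmer x) x 44 wide x 8 mm, pivot at its middle, 57 mm above the desk. Rad, -0.18 to 0.18, positive = far end (warmer +x, thin white bar mark) down. Starts OFF at -0.18 to -0.13, far end up; ON = far end down to the stop at +0.18. Friction holds it where left; about 3 N at the far end moves it. Its place of the four varies.
- mains_rocker_on_end (a point): point on top of the wide rocker's far half, on its centre line, 18 mm from the pivot: the place to press for ON; about 64 mm above the desk when off, 58 mm when on. Site x along the rocker to its far end, z out of its top
- heater_rocker (a joint): heater switch: the NARROW black rocker, cap 54 long (warmer x) x 22 wide x 8 mm, pivot at its middle, 57 mm above the desk. Rad, -0.18 to 0.18, positive = far end (warmer +x, thin white bar mark) down. Starts OFF at -0.18 to -0.13, far end up; ON = far end down to the stop at +0.18. Friction holds it where left; about 3 N at the far end moves it. Its place of the four varies.
- heater_rocker_on_end (a point): point on top of the narrow rocker's far half, on its centre line, 18 mm from the pivot: the place to press for ON; about 64 mm above the desk when off, 58 mm when on. Site x along the rocker to its far end, z out of its top
- start_key (a joint): start: the ROUND black key 32 mm across, its top 62 mm above the desk, in a steel collar. Spring key: joint in m, 0 = up, 0.006 = fully down; 1.5 N starts it, 4.5 N holds it fully down, it springs back. Which of the four places it has varies.
- start_key_top (a point): centre of the round key's top face (moves with the key)
- stop_key (a joint): stop: the SQUARE black key 30 x 30 mm, its top 62 mm above the desk, in a steel collar. Spring key: joint in m, 0 = up, 0.006 = fully down; 1.5 N starts it, 4.5 N holds it fully down, it springs back. Which of the four places it has varies. Not to be pressed.
- stop_key_top (a point): centre of the square key's top face (moves with the key)
- petri_0: clear petri dish, 60 mm across, 16 mm high, on the hot plate; origin under its centre. Loose bystander: leave it where it stands.
- slide_mailer_0: pale flat slide mailer 33 x 84 x 10 mm on the hot plate; origin under its centre. Loose bystander: leave it where it stands.
- objective_can_0: white canister with black cap, 34 mm across, 56 mm high, on the desk left of the warmer; origin under its centre. Loose bystander: leave it where it stands.
- eraser: white eraser 18 x 43 x 12 mm on the desk left of the warmer; origin under its centre. Loose bystander: leave it where it stands.
- spare_eyepiece: black and white eyepiece 39 mm across, 52 mm high, on the desk right of the warmer; origin under its centre. Loose bystander: leave it where it stands.
- lab_timer: white lab timer 62 x 66 x 20 mm on the desk right of the warmer; origin under its centre; its three small keys do not move. Loose bystander: leave it where it stands.

How it is judged:
By the outcome, as a careful person would: the job done as asked, in the order asked, and still so for the second after the job is handed in, with the robot touching nothing.
It also fails if it takes over 38 s, if anything falls off the work surface, if the arm or the gripper's body presses on something with over 40 N, if the wrist force passes 120 N, or if a joint passes its speed limit or range.

## Working session

There is one attempt and no reset: what is moved stays moved. The work goes in short steps, Python scripts to look and compute and a tool call to move; the robot and the scene stay as the last step left them, time stands still between calls to the robot, and variables do not carry over. Pictures are saved under pics/ and viewed, at most 10 in all, crops included, and the job is handed in when it is done.

Besides the shell and the picture viewer there is one more tool, called after "Call:" as a command line: name --argument value ..., lists and objects as JSON in quotes. servo_tool: Moves the arm, as the interface text tells. Its arguments: {"type":"object","properties":{"plan":{"type":"array"},"fingers":{"type":"number"},"squeeze":{"type":"number"}},"required":["plan"]}

```bash
mkdir -p pics
python3 - <<'E'
from station import env
import cv2
for n in("top","scene"):
    c=env.camera(n); cv2.imwrite(f"pics/{n}0.png",c["color"]); print(n,c["fx"],c["cx"],c["cy"],c["D"],c["cam_to_world"])
print(env.read_state())
E
```

```text
top 477.2367566609684 278.44589704034985 215.18508259194402 [-0.13362783  0.          0.          0.          0.        ] [[ 0.00900667 -0.99730508  0.07281108  0.46391743]
 [-0.99992407 -0.0095949  -0.0077331   0.06452002]
 [ 0.00841087 -0.0727359  -0.99731577  1.04762294]
 [ 0.          0.          0.          1.        ]]
scene 395.0757114197867 283.9080269207808 211.93338856725583 [-0.02716372  0.          0.          0.          0.        ] [[ 0.69435877 -0.30544604  0.6515893  -0.01682422]
 [-0.71956865 -0.28296914  0.63415252 -0.49079071]
 [-0.00931971 -0.9091926  -0.4162715   0.43542269]
 [ 0.          0.          0.          1.        ]]
{'clock': 0.1, 'qpos': array([ 6.43984951e+01,  8.64747043e+00,  8.23874486e+01, -2.25831613e-04,
        8.90252699e+01, -7.67905479e+00]), 'qd': array([ 0.01652305, -0.15264699, -0.07745004,  0.03969041, -0.01298735,
       -0.05681822]), 'effort': array([ 5.22298302e-03, -7.14375329e+01, -5.71786952e+01, -7.88441253e-05,
        7.26556333e-03, -6.19082130e-05]), 'ee_pos': array([0.17692016, 0.54696645, 0.30335829]), 'orientation': array([-1.79940321e+02, -7.81890625e-03,  1.62077550e+02]), 'wrist_force': array([ 0.46887543, -0.13458167,  0.12412583]), 'wrist_torque': array([0.01674776, 0.02394551, 0.00025934]), 'grip_force': 0.0, 'width': 0.08514500149326742}
```

View pics/top0.png

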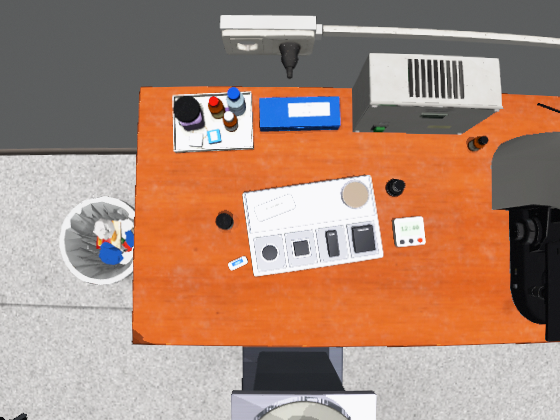

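View pics/scene0.png

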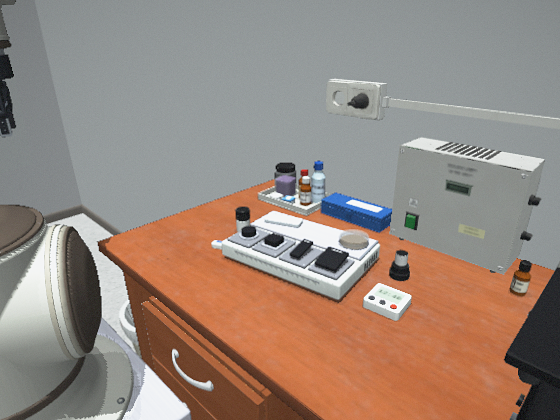

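The top view shows the modules from left to right: round start key (269,253), square stop key (301,248), narrow rocker (332,243) and wide rocker (363,238). I'll zoom in to get the warmer's pose.

Run:
```python
import cv2
i=cv2.imread("pics/top0.png")[165:285,235:395]
cv2.imwrite("pics/crop0.png",cv2.resize(i,None,fx=5,fy=5,interpolation=cv2.INTER_CUBIC))
```

```text
(no output)
```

View pics/crop0.png

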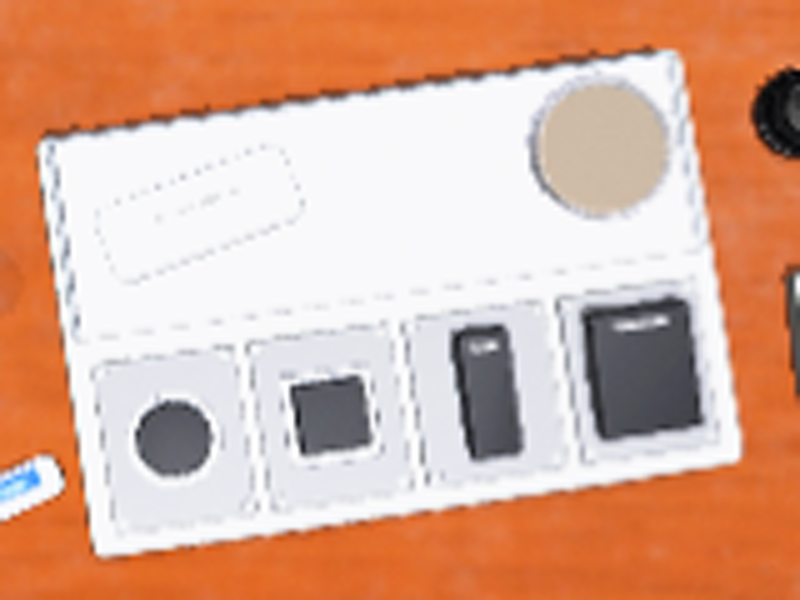

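Round key centre is at crop (174,438), square key (332,415), narrow rocker (488,392) and wide rocker (645,369). The housing corners are at (40,138), (680,52), (742,462) and (98,556).

```bash
cat > h.py <<'E'
from station import env
import numpy as np, cv2
from scipy.spatial.transform import Rotation as R
from scipy.optimize import least_squares
def ray(c,uv,z):
    K=np.array([[c["fx"],0,c["cx"]],[0,c["fy"],c["cy"]],[0,0,1.]])
    p=cv2.undistortPoints(np.array([[uv]],float),K,np.array(c["D"]))[0,0]
    T=c["cam_to_world"]; d=T[:3,:3]@[p[0],p[1],1]; return T[:3,3]+d*(z-T[2,3])/d[2]
def go(target,yaw):
    "shift in tool axes and rotvec to pointing-down pose; target=TCP"
    s=env.read_state(); M=R.from_euler('xyz',s["orientation"],degrees=True)
    best=None
    for y in(yaw,yaw+180):
        w=(M.inv()*R.from_euler('xyz',[180,0,y],degrees=True)).as_rotvec()
        if best is None or np.linalg.norm(w)<np.linalg.norm(best): best=w
    print("shift",M.inv().apply(np.array(target)-s["ee_pos"]).round(4),"turn",best.round(4),"q6",s["qpos"][5].round(1),"F",s["wrist_force"].round(1),"t",s["clock"],"pos",s["ee_pos"].round(4))
E
python3 - <<'E'
from h import *
c=env.camera("top")
obs=[((174,438),.062,(-.045,.099)),((332,415),.062,(-.045,.033)),((488,392),.061,(-.045,-.033)),((645,369),.061,(-.045,-.099)),
((40,138),.04,(.09,.14)),((680,52),.04,(.09,-.14)),((742,462),.04,(-.09,-.14)),((98,556),.04,(-.09,.14))]
P=np.array([ray(c,(235-.4+u/5,165-.4+v/5),z)[:2] for (u,v),z,_ in obs]); L=np.array([o[2] for o in obs])
f=lambda p:p[:2]+L@np.array([[np.cos(p[2]),np.sin(p[2])],[-np.sin(p[2]),np.cos(p[2])]])
r=least_squares(lambda p:(f(p)-P).ravel(),[.45,.05,0]).x
print(r,np.degrees(r[2]),((f(r)-P)*1e3).round(1))
w=lambda x,y:r[:2]+R.from_euler('z',r[2]).as_matrix()[:2,:2]@[x,y]
for n,x,y in(("wide",-.026,-.099),("narrow",-.026,-.033),("start",-.045,.099)):
    p=w(x,y);print(n,p); go([*p,.16],np.degrees(r[2]))
E
```

```text
[ 0.51831221 -0.01635628  0.1486267 ] 8.51568279331921 [[-0.1  0.1]
 [-0.3 -0.1]
 [-0.6 -0.7]
 [-0.8 -0.4]
 [ 0.9  2.1]
 [ 2.2 -1.2]
 [-0.6 -2. ]
 [-0.7  2.3]]
wide [ 0.50725879 -0.11811493]
shift [-0.519  -0.531   0.1438] turn [-8.000e-04 -3.000e-04 -4.614e-01] q6 -7.7 F [-0.2  0.5  0.2] t 0.15 pos [0.1769 0.547  0.3034]
narrow [ 0.4974855  -0.05284255]
shift [-0.4896 -0.4719  0.1438] turn [-8.000e-04 -3.000e-04 -4.614e-01] q6 -7.7 F [-0.2  0.5  0.2] t 0.15 pos [0.1769 0.547  0.3034]
start [0.45914839 0.07488868]
shift [-0.4139 -0.3622  0.1437] turn [-8.000e-04 -3.000e-04 -4.614e-01] q6 -7.7 F [-0.2  0.5  0.2] t 0.15 pos [0.1769 0.547  0.3034]
```

Call:
servo_tool --plan '[[[-0.519, -0.531, 0.05], [0, 0, -0.461]], [[-0.519, -0.531, 0.05], [0, 0, -0.461]], [[-0.519, -0.531, 0.05], [0, 0, -0.461]], [[-0.519, -0.531, 0.05], [0, 0, -0.461]], [[-0.519, -0.531, 0.05], [0, 0, -0.461]], [[-0.519, -0.531, 0.05], [0, 0, -0.461]], [[-0.519, -0.531, 0.05], [0, 0, -0.461]], [[-0.519, -0.531, 0.05], [0, 0, -0.461]]]' --fingers -1 --squeeze 20

```text
clock: 0.95
ee_pos: [0.3493, 0.1997, 0.278]
orientation: [180.0, 0.0, -171.5]
wrist_force: [1.5, 1.2, -0.3]
width: 0.0001
grip_force: 0.0
```

```bash
python3 -c "
from h import *
go([.507,-.118,.16],8.5)"
```

```text
shift [-0.1089 -0.3376  0.1181] turn [0.     0.0005 0.0002] q6 -79.8 F [ 1.5  1.2 -0.3] t 0.95 pos [0.3493 0.1997 0.278 ]
```

Call:
servo_tool --plan '[[[-0.109, -0.338, 0.118], [0, 0, 0]], [[-0.109, -0.338, 0.118], [0, 0, 0]], [[-0.109, -0.338, 0.118], [0, 0, 0]], [[-0.109, -0.338, 0.118], [0, 0, 0]], [[-0.109, -0.338, 0.118], [0, 0, 0]], [[-0.109, -0.338, 0.118], [0, 0, 0]], [[-0.109, -0.338, 0.118], [0, 0, 0]], [[-0.109, -0.338, 0.118], [0, 0, 0]]]'

```text
clock: 1.75
ee_pos: [0.5073, -0.1198, 0.1584]
orientation: [180.0, -0.1, -171.6]
wrist_force: [0.6, 0.2, 0.5]
width: 0.0003
grip_force: 0.0
```

```bash
python3 -c "
from h import *
go([.507,-.118,.14],8.5)
for n in('top','scene'):
  i=env.camera(n)['color']; i=i[165:285,235:395] if n=='top' else i[170:320,200:400]
  cv2.imwrite(f'pics/{n}1.png',cv2.resize(i,None,fx=4,fy=4))
"
```

```text
shift [-0.      0.0018  0.0184] turn [ 0.0003 -0.0015 -0.0023] q6 -120.1 F [0.6 0.2 0.5] t 1.75 pos [ 0.5073 -0.1198  0.1584]
```

View pics/scene1.png

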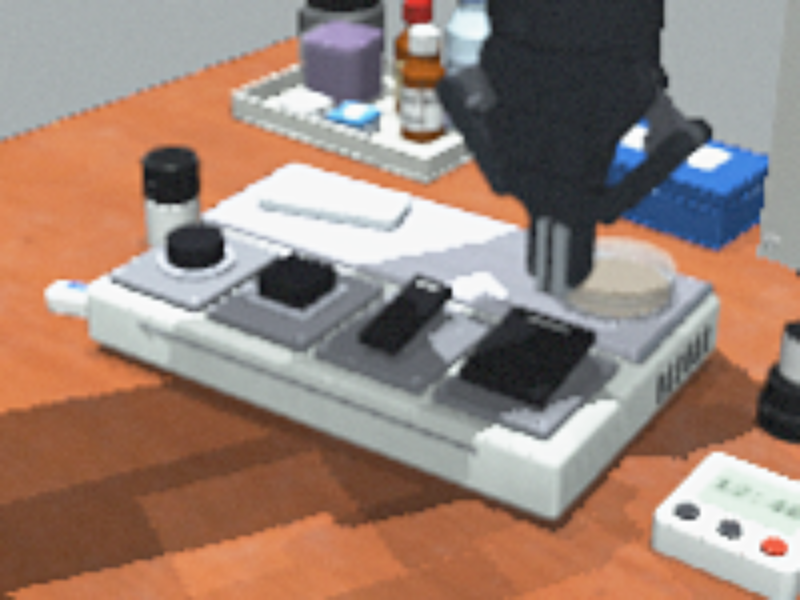

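Tip is above the wide rocker's far end, clear of the petri dish. Pressing down.

Call:
servo_tool --plan '[[[0, 0.002, 0.008], [0, 0, 0]], [[0, 0.002, 0.014], [0, 0, 0]], [[0, 0.002, 0.018], [0, 0, 0]], [[0, 0.002, 0.021], [0, 0, 0]], [[0, 0.002, 0.024], [0, 0, 0]], [[0, 0.002, 0.026], [0, 0, 0]], [[0, 0.002, 0.026], [0, 0, 0]]]'

```text
clock: 2.55
ee_pos: [0.5065, -0.1146, 0.1341]
orientation: [-180.0, 0.0, -171.5]
wrist_force: [-0.6, 0.6, 0.7]
width: 0.0001
grip_force: 0.0
```

Call:
servo_tool --plan '[[[0, -0.003, 0.002], [0, 0, 0]], [[0, -0.003, 0.003], [0, 0, 0]], [[0, -0.003, 0.004], [0, 0, 0]], [[0, -0.003, 0.004], [0, 0, 0]]]'

```text
clock: 2.95
ee_pos: [0.5073, -0.1176, 0.1313]
orientation: [-180.0, 0.1, -171.5]
wrist_force: [-3.4, 5.4, 18.8]
width: 0.0002
grip_force: 8.8
```

Call:
servo_tool --plan '[[[0, 0, -0.01], [0, 0, 0]], [[0, 0, -0.025], [0, 0, 0]], [[0, 0.033, -0.025], [0, 0, 0]], [[0, 0.066, -0.025], [0, 0, 0]], [[0, 0.066, -0.025], [0, 0, 0]], [[0, 0.066, -0.025], [0, 0, 0]], [[0, 0.066, -0.02], [0, 0, 0]]]'

```text
clock: 3.65
ee_pos: [0.4975, -0.053, 0.1505]
orientation: [-180.0, 0.1, -171.5]
wrist_force: [-0.3, -0.2, -0.3]
width: 0.0
grip_force: 0.0
```

```bash
python3 -c "
from h import *
go([.4975,-.0528,.1313],8.5)
i=env.camera('scene')['color'][170:320,200:400]
cv2.imwrite('pics/s2.png',cv2.resize(i,None,fx=4,fy=4))
"
```

```text
shift [0.     0.0002 0.0192] turn [-0.0008  0.0009 -0.0003] q6 -113.4 F [-0.3 -0.2 -0.3] t 3.65 pos [ 0.4975 -0.053   0.1505]
```

View pics/s2.png

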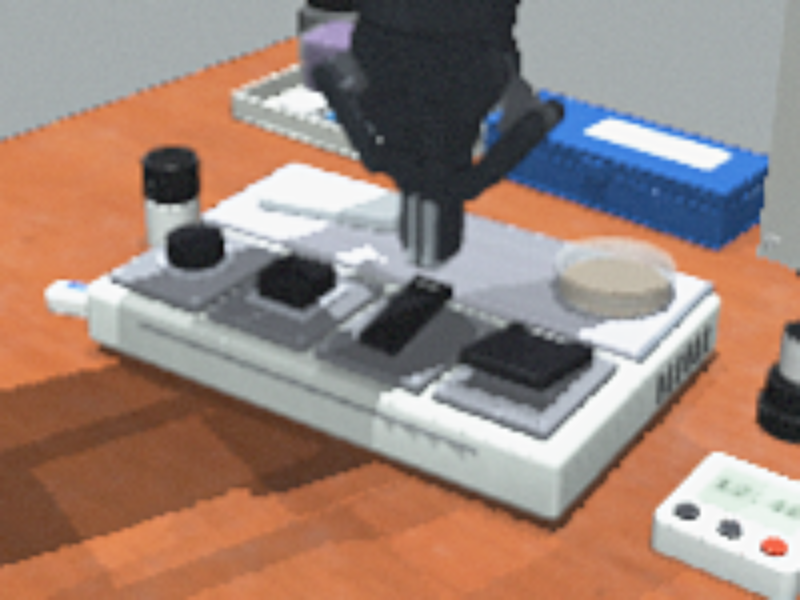

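The wide rocker (crop 525,352) now has its near end up and its far end down, so it is ON. The fingers are over the narrow rocker's far end (430,280). Pressing it the same way.

Call:
servo_tool --plan '[[[0, 0, 0.006], [0, 0, 0]], [[0, 0, 0.011], [0, 0, 0]], [[0, 0, 0.015], [0, 0, 0]], [[0, 0, 0.017], [0, 0, 0]], [[0, 0, 0.0185], [0, 0, 0]], [[0, 0, 0.02], [0, 0, 0]], [[0, 0, 0.02], [0, 0, 0]]]'

```text
clock: 4.4
ee_pos: [0.4979, -0.0525, 0.1312]
orientation: [-179.9, 0.1, -171.5]
wrist_force: [-1.5, 1.5, 16.2]
width: -0.0001
grip_force: 7.9
```

Call:
servo_tool --plan '[[[0, 0, -0.01], [0, 0, 0]], [[0, 0, -0.03], [0, 0, 0]], [[0.005, 0.04, -0.03], [0, 0, 0]], [[0.012, 0.085, -0.03], [0, 0, 0]], [[0.019, 0.132, -0.03], [0, 0, 0]], [[0.019, 0.132, -0.03], [0, 0, 0]], [[0.019, 0.132, -0.03], [0, 0, 0]], [[0.019, 0.132, -0.02], [0, 0, 0]]]'

```text
clock: 5.2
ee_pos: [0.4596, 0.0749, 0.1507]
orientation: [-180.0, 0.1, -171.5]
wrist_force: [-0.8, -0.1, -0.6]
width: 0.0003
grip_force: 0.0
```

```bash
python3 -c "
from h import *
go([.4591,.0749,.129],8.5)
i=env.camera('scene')['color'][170:320,200:400]
cv2.imwrite('pics/s3.png',cv2.resize(i,None,fx=4,fy=4))
"
```

```text
shift [0.0006 0.0001 0.0217] turn [-0.0006  0.002  -0.0004] q6 -98.7 F [-0.8 -0.1 -0.6] t 5.2 pos [0.4596 0.0749 0.1507]
```

View pics/s3.png

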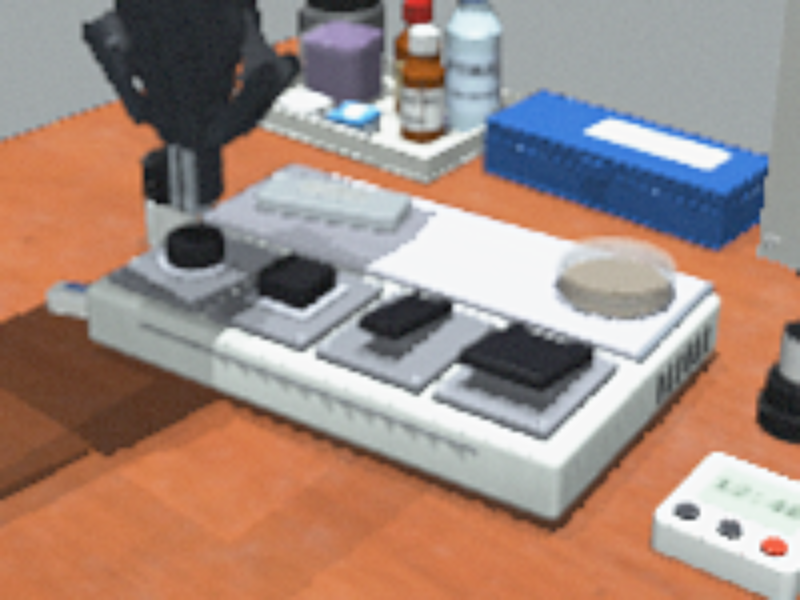

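Both rockers are ON, at crop (405,315) and (525,352), and the fingers are over the round key (195,245). Pressing the start key.

Call:
servo_tool --plan '[[[0, 0, 0.008], [0, 0, 0]], [[0, 0, 0.013], [0, 0, 0]], [[0, 0, 0.016], [0, 0, 0]], [[0, 0, 0.019], [0, 0, 0]], [[0, 0, 0.021], [0, 0, 0]], [[0, 0, 0.0225], [0, 0, 0]], [[0, 0, 0.0225], [0, 0, 0]], [[0, 0, 0.0225], [0, 0, 0]]]'

```text
clock: 6.05
ee_pos: [0.459, 0.0752, 0.1284]
orientation: [-180.0, 0.0, -171.5]
wrist_force: [-8.3, -4.6, 17.9]
width: -0.0002
grip_force: 8.5
```

Call:
servo_tool --plan '[[[0, 0, 0], [0, 0, 0]], [[0, 0, -0.01], [0, 0, 0]], [[0, 0, -0.03], [0, 0, 0]], [[0, 0, -0.07], [0, 0, 0]], [[0, 0, -0.11], [0, 0, 0]], [[0, 0, -0.11], [0, 0, 0]], [[0, 0, -0.11], [0, 0, 0]]]'

```text
clock: 6.75
ee_pos: [0.4591, 0.0755, 0.2384]
orientation: [-180.0, 0.1, -171.5]
wrist_force: [-0.5, -0.6, -1.4]
width: -0.0001
grip_force: 0.0
```

```bash
python3 -c "
from h import *
i=env.camera('scene')['color'][170:320,200:400]
cv2.imwrite('pics/s4.png',cv2.resize(i,None,fx=4,fy=4))
"
```

```text
(no output)
```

View pics/s4.png

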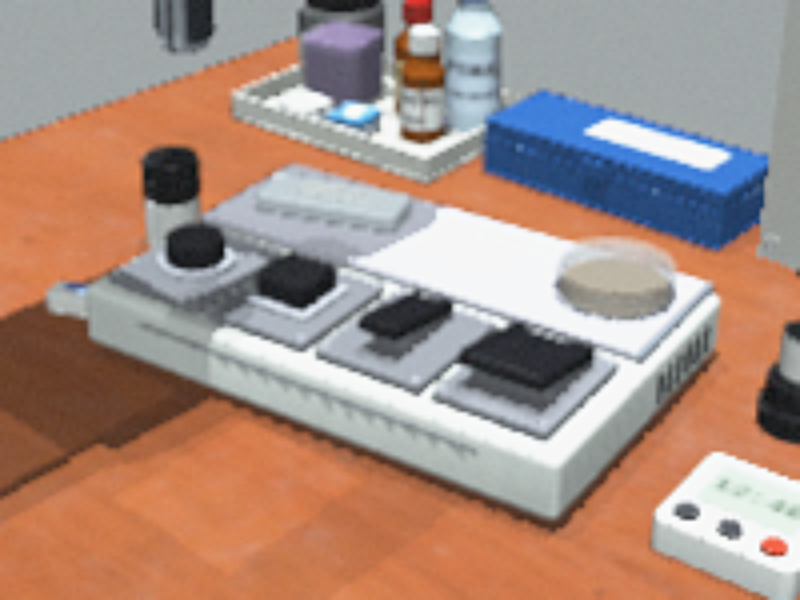

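Both rockers are ON, the round key (195,245) is back up, the loose items haven't moved and the arm is clear.

```bash
python3 -c "
from station import env
print(env.hand_in())"
```

```text
the job is handed in; nothing more can be done
None
```

The slide warmer is started: I switched on the mains rocker, then the heater rocker, then pressed the start key down and let it spring back. The stop key wasn't pressed, the last picture showed nothing moved, and the job was handed in at about 7 s of the 38 s allowed.

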